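# Snap a lens cap into its sprung mount with a sleeve pusher

## Robot

A 7-joint arm with a two-finger parallel gripper is mounted at the origin on a cart in front of the work surface, level with it; the furniture and walls round the work are solid. World frame = base frame: x ahead of the robot, y to its left, z up, the work surface at z = 0. Lengths are in m, angles in rad, forces in N, time in s.
With the tool pointing down it reaches from about 0.425 to 0.875 m from the base axis. Payload 4.7 kg.
Tool frame: the origin (TCP) lies midway between the tips of the shut fingers; the grasp point (between the pads) lies 19 mm behind it (ctrl.grip_point_offset is the distance from the TCP to the grasp point, in m); z points along the fingers, y is the line along which they close (so a half turn about z gives the same grasp; the last joint's range is limited). The gripper opens to 87 mm and grips with 3 to 60 N. Pads are 19 mm wide; open, the fingers measure 117 mm over their backs; the gripper's body (75 mm by 190 mm) begins 51 mm behind the grasp point.
Start: joints at [1.19, 0.321, -0.07, 1.45, 0.023, 1.371, -0.057], TCP at [0.25, -0.6, 0.223] pointing down, gripper open.
Joint ranges: [-2.86, 2.86], [-0.3, 2.09], [-1.38, 1.24], [0.06, 2.45], [-1.56, 4.7], [0.09, 2.05], [-2.69, 2.69]. Speed limits (rad/s): [2.57, 2.57, 3.14, 3.14, 3.14, 3.14, 3.14].

## Interface

Orientations are given as a rotation vector (axis times angle).
In Python, from bench import ctrl gives the robot as it stands.
- The arm moves only by the tool move_arm, never from a script. Its argument "increments" is text: rows parted by semicolons, each of 7 numbers parted by spaces: the shift along the world's x, y, z in mm, then the turn, a rotation vector about the world's x, y, z in degrees, then the closure in counts, from 0 (fully open) to 255 (shut). A call has exactly 8 rows; each row shifts and turns the commanded pose from where the row before left it; what a row does not reach is not made up. A row lasts 1/12 s, in which the tool goes at most 41.7 mm and 7.16 degrees, less where a joint would pass 70% of its speed; a pose out of reach is approached as far as the arm can. A call with a gripper value outside its range is refused whole. The fingers move at their own pace and stop on an object; "grip_force" is the grip in N (left out, the last holds). Time passes only in rows, so rows that do not move let the fingers close, or fill a call up. It gives the time, the measured TCP pose, the force, the opening and the grip force at its end, in the units of the state.
- ctrl.get_state(): the state, without advancing time (a new reading comes with each control period).
- ctrl.get_image(name): name is "scene" or "top" or "wrist"; returns a dict with "frame" (420x560x3 uint8, red, green, blue), "depth" (420x560 float32, m along the optical axis (not along the pixel's ray), 0 where there is no reading), "fx", "fy", "cx", "cy" (pixels), "position" and "orientation" of the camera in the world. Camera axes: x right, y down, z forward; pixel columns grow to the right and rows downward; lengths in m; the calibration is good to about 2 mm. A picture is of the moment at which its call begins.
- ctrl.close_job(): hands the job in; it is judged then, once.
Trained networks look in a picture, given as the dict that the camera call returned (one of the last four; its "shot" number tells which), for a name from the list of things; names that differ only in an ending like _2 or _b are one class to them, and where a whole thing is asked for, a point or a joint stands for the part that bears it (a point fixed in the world has none). Each returns a list of dicts, best first, with "score" (0 to 1); they miss things now and then, are a little off and sometimes report something else, mostly with a low value. They report only what shows in the picture. A call takes as long as a camera call. They do not tell look-alikes from the thing itself.
- ctrl.find_in(target, picture): "centre" ([x, y, z] in m, in world coordinates, good to about 4 mm: the middle of the surface that is visible of it).
- ctrl.silhouettes(target, picture): "region" (420x560 bool, what is visible of it).
The state is a dict: "time": time; "joint_positions": joint angles; "qd": joint speeds; "joint_torque": joint torques, N m; "position": TCP position; "tool_rot": TCP orientation; "ft_force": force on the tool from outside, world axes, zero at the start; "torque": the same for the moment, N m; "grip_width": opening from 0.0 (shut) to 1.0 (fully open); "grip_force": force on a finger pad.
Only numpy, scipy, OpenCV 4.12 (cv2) and the standard library are available. Lean on these libraries where they do the work, as an engineer would, in place of code of your own. Each camera call takes 0.05 s, during which the arm holds its last target. There are 200 camera calls.

## Task

Take the lens cap from the tray and set it upright in the bore of the sprung lens mount, then let go of it. Take the sleeve pusher by its handle, put it over the cap's boss and press straight down until the cap snaps fully home, never pushing with more than 25 N (the lens below is glass). Then stand the pusher upright on the worktop again, clear of the mount, and leave the specimen holders and the vial where they are.

Things in the scene. Friction and masses are not known exactly. Their poses are not given: they have to be found in the camera images.
- cap: Lens cap: turned metal plug, 37 mm diameter, 43 mm tall, about 120 g. Origin: centre of its underside, z up. From below: pilot of 31.6 mm diameter, 13 mm long, foot chamfered to 26 mm; a bead and a groove; flat flange (37 mm) whose top face, where the pusher bears, is 27 mm up; dark round grip boss, 16 mm diameter, from 27 to 43 mm. Starts upright in the tray, underside 8 mm above the worktop.
- nest: Dark steel base plate, 116 (x) x 96 x 10 mm, fixed to the worktop, origin under its centre. On springs above it stands the lens mount: aluminium block 70 x 70 mm, from 22 to 62 mm above the worktop, with a stepped bore in the middle of its top: 39 mm diameter for the first 14 mm, then 33.5 mm down to the seat 27 mm below the top.
- seat (a point): Centre of the bore's flat floor, 35 mm above the worktop at rest; sinks with the mount. z up. Cap home: its underside lies here, its flange flush with the mount's top. Six spring balls stand into the bore: a cap let go in the bore rests on them, nearly upright, about 7 mm short of the seat, and needs a push of about 8 to 14 N to snap past them; they then hold it by its groove.
- mouth (a point): Centre of the bore's mouth, level with the top face of the lens mount: 62 mm above the worktop at rest, 27 mm above the seat. z up.
- mount (a joint): How far the sprung mount has sunk, m: 0 at rest, 0.009 at its solid stop, beyond which it is rigid. It starts to give at about 2 N and yields by several mm before the cap snaps in, so pressing to the seat's measured height is not deep enough. The force felt falls suddenly by several N when the cap snaps in.
- pusher: Sleeve pusher, 91 mm tall, about 0.14 kg, standing on the worktop on its open nose. Origin: centre of the nose's end face, z up the axis. Nose: steel tube, 34 mm outer, 22 mm inner diameter, hollow for 19 mm, 29 mm long; goes over the cap's boss, its rim on the flange. Handle: black cylinder, 24 mm diameter, 29 to 88 mm up; grip it about 65 mm up.
- foam_tray: Low black tray, 95 mm (x) by 130 mm (y), rim 18 mm high, its floor 8 mm above the worktop; fixed. Origin: centre of its underside. The cap and two specimen holders stand in it in a row along its y, about 40 mm apart, in any order; along its x there is room for fingers beside the cap.
- holder_1: Black specimen holder with a waist, 24 mm in diameter, 34 mm tall, standing in the tray; bystander. Origin: centre of its underside.
- holder_2: Silvery specimen holder with a waist, 24 mm in diameter, 40 mm tall, standing in the tray; bystander. Origin: centre of its underside.
- vial_1: Clear sample vial with white cap, 27 mm in diameter, 54 mm tall, standing on the worktop beyond the mount; bystander. Origin: centre of its underside.
There are look-alikes about, which are no part of the job. Several things look just like the pusher: the one meant starts farthest to the robot's right.

How it is judged:
On the way, in this order (a step that is already met when the one before it is completed fails the run):
1. the cap stands upright in the mouth of the bore, let go, not yet snapped in (horizontal distance between cap and seat below 0.004 m and angle between the z axis of cap and the z axis of seat, either way round below 0.2 rad and z of cap in the frame of seat between 0.004 and 0.011 m and contact force between the fingers and cap below 0.2 N), for 0.2 s.
2. the pusher bears on the cap, which is not yet home (horizontal distance between cap and seat below 0.004 m and contact force between pusher and cap above 4 N and z of cap in the frame of seat above 0.0025 m), for 0.04 s.
3. the cap has snapped home in the bore (horizontal distance between cap and seat below 0.004 m and z of cap in the frame of seat below 0.0015 m and angle between the z axis of cap and the z axis of seat, either way round below 0.06 rad), for 0.1 s.
At the end, for the whole second after the job is handed in: The cap's underside is within 1.5 mm of the bore's floor, centred within 4 mm and square within 0.06 rad; the mount is unloaded (sunk less than 2 mm); the pusher stands upright (within 0.1 rad) on the worktop at rest, its axis more than 70 mm from the bore's (all of step 3 and z of cap in the frame of seat above -0.002 m and angle between pusher's own z axis and vertical below 0.1 rad and height (world z) of pusher below 0.004 m and horizontal distance between pusher and seat above 0.07 m and linear speed of each of pusher, cap below 0.02 m/s and value of joint mount below 0.002 m); the robot touches nothing.
It fails at once if more than 25 N between pusher and cap, or between robot and mount (contact force between pusher and cap above 25 N or contact force between any of the arm, the fingers, pusher and nest above 25 N).
It fails at once if a specimen holder or the vial moved more than 20 mm or tipped over (distance of any of holder_1, holder_2, vial_1 from where it was at the start of the episode above 0.02 m or angle between any of holder_1, holder_2, vial_1's own z axis and vertical above 0.5 rad).
It also fails if it takes over 64 s, if anything falls off the work surface, if the arm or the gripper's body presses on something with over 40 N, if the wrist force passes 120 N, or if a joint passes its speed limit or range.

## Working session

There is one attempt and no reset: what is moved stays moved. The work goes in short steps, Python scripts to look and compute and a tool call to move; the robot and the scene stay as the last step left them, time stands still between calls to the robot, and variables do not carry over. Pictures are saved under pics/ and viewed, at most 10 in all, crops included, and the job is handed in when it is done.

Besides the shell and the picture viewer there is one more tool, called after "Call:" as a command line: name --argument value ..., lists and objects as JSON in quotes. move_arm: Moves the arm, as the interface text tells. Its arguments: {"type":"object","properties":{"increments":{"type":"string"},"grip_force":{"type":"number"}},"required":["increments"]}

```bash
mkdir -p pics; cat > h.py <<'E'
from bench import ctrl
import numpy as np, cv2
from scipy.spatial.transform import Rotation as R
def cam(p):
    o=np.array(p["orientation"],float)
    return (R.from_rotvec(o).as_matrix() if o.size==3 else o.reshape(3,3) if o.size==9 else R.from_quat(o).as_matrix()), np.array(p["position"])
def pts(p):
    d=p["depth"];v,u=np.mgrid[:d.shape[0],:d.shape[1]]
    c=np.stack([(u-p["cx"])/p["fx"]*d,(v-p["cy"])/p["fy"]*d,d],-1)
    M,t=cam(p);w=c@M.T+t;w[d<=0]=np.nan
    return w
def save(p,n): cv2.imwrite("pics/"+n,p["frame"][:,:,::-1])
E
python3 - <<'E'
from h import *
s=ctrl.get_state();print({k:np.round(v,3) for k,v in s.items()})
ims=[]
for n in("scene","top"):
    p=ctrl.get_image(n);print(n,p["position"],p["orientation"]);save(p,n+"1.png")
    for t in("cap","nest","mouth","pusher","foam_tray","holder_1","holder_2","vial_1"):
        print(t,[(np.round(f["centre"],3).tolist(),round(f["score"],2)) for f in ctrl.find_in(t,p)])
E
```

```text
{'time': np.float64(0.0), 'joint_positions': array([ 1.19 ,  0.322, -0.07 ,  1.452,  0.023,  1.371, -0.057]), 'qd': array([-0.001,  0.001,  0.001,  0.001, -0.   ,  0.001, -0.   ]), 'joint_torque': array([-1.0000e-03, -4.9128e+01, -4.0400e-01, -3.1253e+01, -6.4000e-02,
        4.4000e-02,  0.0000e+00]), 'position': array([ 0.25 , -0.6  ,  0.221]), 'tool_rot': array([-3.079e+00, -6.160e-01,  1.000e-03]), 'ft_force': array([-1.021, -0.03 , -0.173]), 'torque': array([ 0.005,  0.038, -0.01 ]), 'grip_force': np.float64(0.0), 'grip_width': np.float64(1.004)}
scene [0.60489149 0.62543645 0.67090695] [-0.18836088 -2.85007641  1.21307364]
cap [([0.434, 0.163, 0.036], 0.73)]
nest [([0.394, -0.266, 0.038], 0.75), ([0.482, -0.016, 0.039], 0.69)]
mouth [([0.481, -0.024, 0.058], 0.58)]
pusher [([0.395, -0.266, 0.039], 0.88), ([0.386, -0.141, 0.045], 0.61)]
foam_tray [([0.421, 0.171, 0.007], 0.68)]
holder_1 [([0.427, 0.115, 0.037], 0.77), ([0.41, 0.198, 0.035], 0.54)]
holder_2 [([0.427, 0.115, 0.037], 0.77), ([0.41, 0.198, 0.035], 0.54)]
vial_1 [([0.42, 0.171, 0.005], 0.38)]
top [ 0.40003449 -0.00365822  1.22717696] [-2.21573366  2.1565671  -0.1130735 ]
cap [([0.43, 0.153, 0.037], 0.76)]
nest [([0.473, -0.043, 0.017], 0.71), ([0.479, -0.036, 0.061], 0.2)]
mouth [([0.476, -0.038, 0.067], 0.89)]
pusher [([0.384, -0.145, 0.083], 0.75), ([0.64, -0.188, 0.074], 0.63), ([0.393, -0.27, 0.055], 0.52)]
foam_tray [([0.413, 0.154, 0.013], 0.85)]
holder_1 [([0.414, 0.154, 0.01], 0.68), ([0.405, 0.191, 0.045], 0.55), ([0.426, 0.117, 0.044], 0.38)]
holder_2 [([0.414, 0.154, 0.01], 0.68), ([0.405, 0.191, 0.045], 0.55), ([0.426, 0.117, 0.044], 0.38)]
vial_1 []
```

```bash
python3 -c "
import cv2,numpy as np
a=cv2.imread('pics/scene1.png');b=cv2.imread('pics/top1.png')
cv2.imwrite('pics/both1.png',cv2.resize(np.vstack([a,b]),(800,1200))[:0+1200][:, :] if 0 else cv2.resize(np.hstack([a,b]),(800,300)))"
```

```text
(no output)
```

View pics/top1.png

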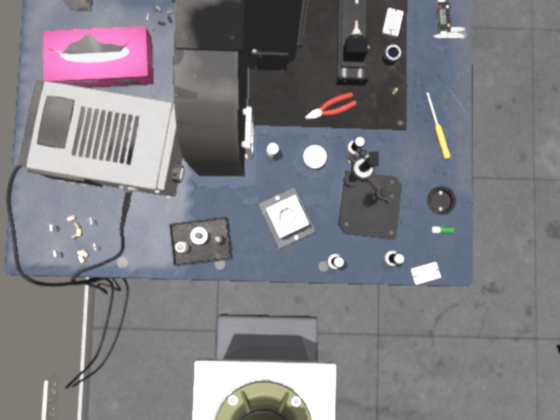

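View pics/scene1.png

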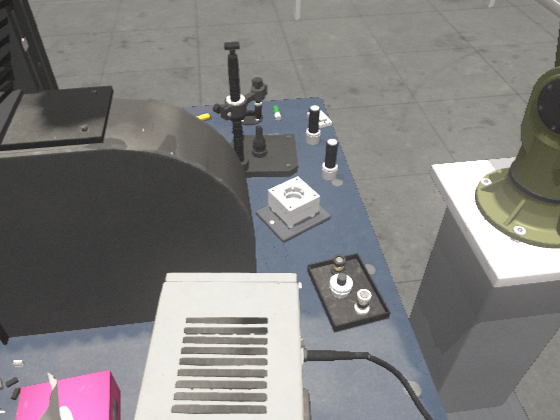

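The top view shows the tray at (200,242) with the cap in the middle, the mount at (288,216), and the rightmost pusher at (395,258). I'll take finer positions from depth.

```bash
python3 - <<'E'
from h import *
p=ctrl.get_image("top");w=pts(p);z=w[...,2]
def near(c,r): return np.hypot(w[...,0]-c[0],w[...,1]-c[1])<r
def rep(n,m):
    q=w[m]
    if len(q)<5: print(n,"few",len(q));return
    (c,r)=cv2.minEnclosingCircle(q[:,:2].astype(np.float32)); print(n,len(q),"med z",np.median(q[:,2]).round(4),"mean",q[:,:2].mean(0).round(4),"circ",np.round(c,4),round(r,4),"rect",cv2.minAreaRect((q[:,:2]*1000).astype(np.float32)))
for a in[(0.43,0.155)]:
    rep("boss",near(a,.03)&(z>.044)&(z<.056)); rep("flange",near(a,.03)&(z>.028)&(z<.041))
m=near((.477,-.036),.06)
rep("mount",m&(z>.055)&(z<.07)); rep("bore",near((.477,-.036),.024)&(z<.054)&(z>.02))
rep("base",near((.477,-.036),.08)&(z>.004)&(z<.016))
for a in[(.393,-.268),(.384,-.145),(.64,-.188)]:
    rep("push",near(a,.03)&(z>.08)&(z<.1)); rep(" nose",near(a,.03)&(z>.024)&(z<.034))
rep("tray",near((.414,.154),.1)&(z>.014)&(z<.023))
# coarse height map
print("cols y:",np.round(np.arange(.3,-.42,-.04),2))
for x in np.arange(.32,.8,.04):
    print(round(x,2),[int(1000*np.nanmax(np.where((abs(w[...,0]-x)<.02)&(abs(w[...,1]-y)<.02),z,-.01))) for y in np.arange(.3,-.42,-.04)])
E
```

```text
boss 39 med z 0.0507 mean [0.4308 0.1583] circ [0.4307 0.1582] 0.0078 rect ((430.7811279296875, 158.25259399414062), (13.70422649383545, 13.656928062438965), 28.42943000793457)
flange 173 med z 0.0348 mean [0.4309 0.1582] circ [0.429  0.1511] 0.0257 rect ((432.7561340332031, 153.2744140625), (35.347232818603516, 47.761924743652344), 20.63021469116211)
mount 786 med z 0.0618 mean [ 0.4776 -0.0372] circ [ 0.4775 -0.0376] 0.0481 rect ((478.0113220214844, -37.09152603149414), (70.42347717285156, 70.03483581542969), 26.94964599609375)
bore 228 med z 0.0358 mean [ 0.4792 -0.0376] circ [ 0.4783 -0.0375] 0.0193 rect ((478.2563781738281, -37.393646240234375), (37.596710205078125, 35.944881439208984), 61.369720458984375)
base 1109 med z 0.0095 mean [ 0.4747 -0.036 ] circ [ 0.4765 -0.0348] 0.0792 rect ((476.4265441894531, -37.552398681640625), (151.00604248046875, 151.7565155029297), 33.91283416748047)
push 106 med z 0.0896 mean [ 0.3915 -0.2763] circ [ 0.3924 -0.2774] 0.0127 rect ((391.039794921875, -277.0879821777344), (21.366662979125977, 24.379871368408203), 1.319704294204712)
 nose 61 med 
[... 1412 characters left out ...]
54, 55, 46, 8, 13, 68, 66, 15, 11, 21, 23, 25, 23, 6, 17]
0.48 [95, 6, 7, 23, 22, 21, 6, 65, 66, 67, 67, 21, 22, 24, 23, 22, 5, 17]
0.52 [154, 156, 155, 7, 6, 6, 9, 14, 66, 66, 8, 6, 174, 202, 182, 22, 5, 6]
0.56 [156, 156, 155, 237, 238, 235, 233, 7, 10, 14, 6, 8, 299, 183, 26, 22, 7, 6]
0.6 [158, 157, 155, 300, 301, 302, 301, 53, 57, 27, 28, 185, 298, 50, 19, 7, 7, 6]
0.64 [158, 156, 155, 328, 332, 331, 332, 58, 58, 25, 27, 24, 95, 84, 6, 6, 7, 18]
0.68 [157, 157, 155, 347, 348, 347, 347, 11, 10, 11, 12, 10, 9, 11, 12, 9, 6, 20]
0.72 [155, 153, 150, 363, 365, 363, 363, 11, 13, 15, 23, 22, 22, 12, 12, 12, 6, 16]
0.76 [67, 7, 6, 363, 370, 364, 367, 14, 13, 13, 18, 23, 20, 12, 22, 35, 10, 14]
```

Call:
move_arm --increments "13.7 38.7 3 0 0 3.5 60;13.7 38.7 3 0 0 3.5 60;13.7 38.7 3 0 0 3.5 60;13.7 38.7 3 0 0 3.5 60;13.7 38.7 3 0 0 3.5 60;13.7 38.7 3 0 0 3.5 60;13.7 38.7 3 0 0 3.5 60;13.7 38.7 3 0 0 3.5 60" --grip_force 15

```text
time: 1.62
position: [0.3599, -0.2885, 0.247]
tool_rot: [2.837, 1.347, -0.0]
ft_force: [1.0, -0.1, 0.1]
grip_width: 0.767
grip_force: 0.0
```

Call:
move_arm --increments "12 27.5 0 0 0 3.7 60;12 27.5 0 0 0 3.7 60;12 27.5 0 0 0 3.7 60;12 27.5 0 0 0 3.7 60;12 27.5 0 0 0 3.7 60;12 27.5 0 0 0 3.7 60;12 27.5 0 0 0 3.7 60;12 27.5 0 0 0 3.7 60"

```text
time: 2.28
position: [0.456, -0.069, 0.2469]
tool_rot: [2.399, 2.027, 0.0]
ft_force: [1.0, -0.5, 0.2]
grip_width: 0.767
grip_force: 0.0
```

Call:
move_arm --increments "-3.1 28.5 -10 0 0 2.3 60;-3.1 28.5 -10 0 0 2.3 60;-3.1 28.5 -10 0 0 2.3 60;-3.1 28.5 -10 0 0 2.3 60;-3.1 28.5 -10 0 0 2.3 60;-3.1 28.5 -10 0 0 2.3 60;-3.1 28.5 -10 0 0 2.3 60;0 0 0 0 0 0 60"

```text
time: 2.95
position: [0.4315, 0.1351, 0.1755]
tool_rot: [-2.082, -2.349, -0.001]
ft_force: [0.0, 0.2, 0.6]
grip_width: 0.764
grip_force: 0.0
```

```bash
python3 - <<'E'
from h import *
p=ctrl.get_image("wrist");save(p,"w1.png");w=pts(p);z=w[...,2]
n=np.hypot(w[...,0]-.431,w[...,1]-.158)<.03
q=w[n&(z>.045)&(z<.058)];print(len(q),np.median(q[:,2]),cv2.minEnclosingCircle(q[:,:2].astype(np.float32)))
q=w[n&(z>.03)&(z<.04)];print(len(q),np.median(q[:,2]),cv2.minAreaRect(q[:,:2].astype(np.float32)))
print([(f["centre"],f["score"]) for f in ctrl.find_in("cap",p)])
E
```

```text
238 0.05083362974099262 ((0.4314098358154297, 0.1559651643037796), 0.008007696829736233)
869 0.03519101129328561 ((0.43190526962280273, 0.15635263919830322), (0.03580291196703911, 0.035768888890743256), 4.7104926109313965)
[([0.4309, 0.1603, 0.0329], 0.6)]
```

View pics/w1.png

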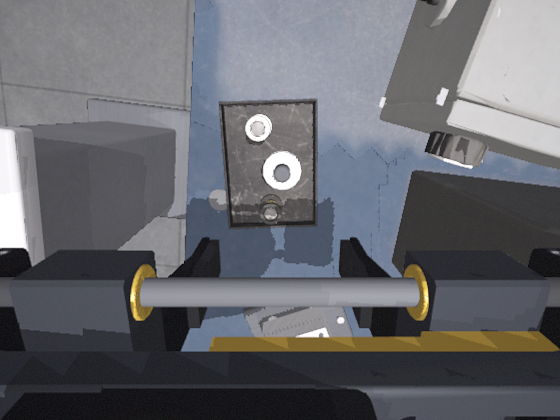

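The wrist view shows the cap at (282,170) between the silver holder (258,127) and the black one (270,208), with room for the fingers on both sides.

Call:
move_arm --increments "0 5 -10 0 0 0.5 60;0 6 -20 0 0 0.5 60;0 6 -28 0 0 0.5 60;0 5 -28 0 0 0.5 60;0 0 -26 0 0 0 60;0 0 -15 0 0 0 60;0 0 -9.5 0 0 0 60;0 0 0 0 0 0 60"

```text
time: 3.72
position: [0.4326, 0.1498, 0.0381]
tool_rot: [-2.055, -2.373, 0.004]
ft_force: [0.1, 0.9, 0.4]
grip_width: 0.765
grip_force: 0.0
```

Call:
move_arm --increments "0 0 0 0 0 0 255;0 0 0 0 0 0 255;0 0 0 0 0 0 255;0 0 0 0 0 0 255;0 0 0 0 0 0 255;0 0 0 0 0 0 255;0 0 0 0 0 0 255;0 0 0 0 0 0 255" --grip_force 25

```text
time: 4.38
position: [0.434, 0.1511, 0.0402]
tool_rot: [2.054, 2.376, 0.0]
ft_force: [0.1, 0.1, -0.5]
grip_width: 0.242
grip_force: 0.0
```

Call:
move_arm --increments "-2 3 0 0 0 0 170;0 3 0 0 0 0 170;0 0 0 0 0 0 170;0 0 0 0 0 0 170;0 0 0 0 0 0 170;0 0 0 0 0 0 170;0 0 0 0 0 0 170;0 0 0 0 0 0 170"

```text
time: 5.05
position: [0.4319, 0.157, 0.0401]
tool_rot: [2.055, 2.376, -0.0]
ft_force: [-0.3, -1.3, -1.2]
grip_width: 0.329
grip_force: 0.0
```

```bash
python3 - <<'E'
from h import *
s=ctrl.get_state();print(s["position"],s["grip_width"])
p=ctrl.get_image("wrist");w=pts(p);z=w[...,2];s=ctrl.get_state();print(s["position"])
n=np.hypot(w[...,0]-.431,w[...,1]-.158)<.035
M,t=cam(p);print(t,M[:,2])
q=w[n&(z>.047)&(z<.054)];print(len(q));q.size and print(np.median(q[:,2]),cv2.minEnclosingCircle(q[:,:2].astype(np.float32)))
q=w[n&(z>.031)&(z<.038)];print(len(q));q.size and print(np.median(q[:,2]),cv2.minAreaRect(q[:,:2].astype(np.float32)))
save(p,"w2.png")
E
```

```text
[0.43190789 0.15697487 0.04007344] 0.3291438009712115
[0.43190294 0.15699837 0.04007096]
[0.42065111 0.2325041  0.20286986] [ 0.04149676 -0.2803354  -0.95900474]
979
0.05086834944280269 ((0.42793792486190796, 0.16841547191143036), 0.025881275534629822)
1875
0.03517611148596969 ((0.43078315258026123, 0.15654250979423523), (0.033173270523548126, 0.03589324653148651), 4.411543846130371)
```

View pics/w2.png

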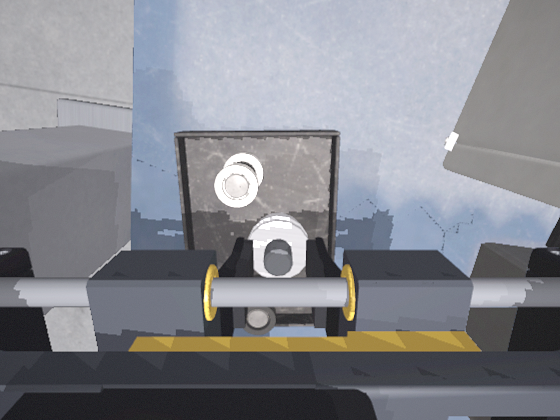

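The cap boss (278,256) sits between the fingers. I'll lower slightly and grip.

Call:
move_arm --increments "0 0 -2 0 0 0 170;0 0 0 0 0 0 255;0 0 0 0 0 0 255;0 0 0 0 0 0 255;0 0 0 0 0 0 255;0 0 0 0 0 0 255;0 0 0 0 0 0 255;0 0 0 0 0 0 255"

```text
time: 5.77
position: [0.4318, 0.1571, 0.038]
tool_rot: [-2.054, -2.377, 0.0]
ft_force: [0.1, 0.0, -0.6]
grip_width: 0.176
grip_force: 25.0
```

Call:
move_arm --increments "0 0 5 0 0 0 255;0 0 10 0 0 0 255;0 0 15 0 0 0 255;0 0 20 0 0 0 255;0 0 20 0 0 0 255;0 0 10 0 0 0 255;0 0 0 0 0 0 255;0 0 0 0 0 0 255"

```text
time: 6.43
position: [0.4322, 0.1569, 0.1184]
tool_rot: [2.054, 2.375, 0.001]
ft_force: [0.4, -0.4, -1.6]
grip_width: 0.167
grip_force: 25.0
```

Call:
move_arm --increments "0 -20 0 0 0 0 255;0 -35 0 0 0 0 255;0 -39 0 0 0 0 255;0 -39 0 0 0 0 255;0 -36 0 0 0 0 255;10 -20 0 0 0 0 255;18 -5 0 0 0 0 255;18 0 0 0 0 0 255"

```text
time: 7.1
position: [0.4769, -0.04, 0.1164]
tool_rot: [-2.059, -2.37, 0.004]
ft_force: [0.3, 0.7, -0.1]
grip_width: 0.163
grip_force: 25.0
```

Call:
move_arm --increments "0 0 0 0 0 0 255;0 0 0 0 0 0 255;0 0 0 0 0 0 255;0 0 0 0 0 0 255;0 0 0 0 0 0 255;0 0 0 0 0 0 255;0 0 0 0 0 0 255;0 0 0 0 0 0 255"

```text
time: 7.77
position: [0.4778, -0.0369, 0.1182]
tool_rot: [2.054, 2.376, -0.0]
ft_force: [0.4, 0.5, -0.7]
grip_width: 0.169
grip_force: 25.0
```

```bash
python3 - <<'E'
from h import *
s=ctrl.get_state();print(s["position"],s["ft_force"],s["grip_width"])
p=ctrl.get_image("wrist");w=pts(p);z=w[...,2];save(p,"w3.png")
n=np.hypot(w[...,0]-.478,w[...,1]+.037)<.06
q=w[n&(z>.057)&(z<.067)];print(len(q),np.median(q[:,2]),cv2.minAreaRect(q[:,:2].astype(np.float32)))
q=w[n&(z>.111)&(z<.119)];print(len(q));q.size and print(np.median(q[:,2]),cv2.minAreaRect(q[:,:2].astype(np.float32)))
q=w[n&(z>.127)&(z<.135)];print(len(q));q.size and print(np.median(q[:,2]),cv2.minAreaRect(q[:,:2].astype(np.float32)))
p=ctrl.get_image("top");save(p,"t3.png")
E
```

```text
[ 0.47775688 -0.03694652  0.11819628] [ 0.43806641  0.53664364 -0.70433051] 0.16901703786346864
4849 0.06257111553594105 ((0.4783540368080139, -0.040413323789834976), (0.07017266750335693, 0.07031048834323883), 26.787620544433594)
994
0.1154878924185381 ((0.4749569892883301, -0.03661104291677475), (0.03496737405657768, 0.030626559630036354), 80.73146057128906)
961
0.13127658075565626 ((0.4776582717895508, -0.03568808361887932), (0.032571107149124146, 0.018445726484060287), 8.933737754821777)
```

View pics/w3.png

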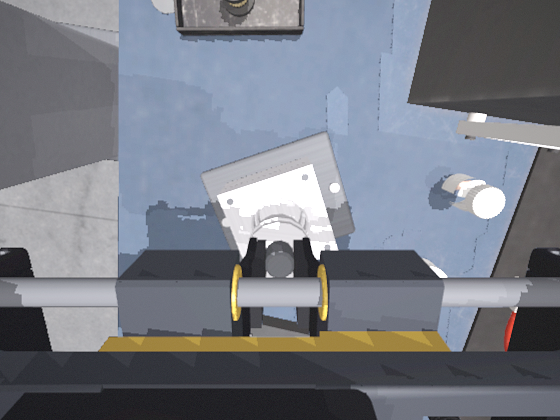

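The gripped cap (278,260) hangs over the bore. It needs about 2 mm more towards −y before going down.

Call:
move_arm --increments "0 -2 0 0 0 0 255;0 0 -6 0 0 0 255;0 0 -10 0 0 0 255;0 0 -10 0 0 0 255;0 0 -8 0 0 0 255;0 0 -4 0 0 0 255;0 0 0 0 0 0 255;0 0 0 0 0 0 255"

```text
time: 8.53
position: [0.4777, -0.0388, 0.0797]
tool_rot: [-2.054, -2.376, 0.0]
ft_force: [-0.2, -0.5, -2.0]
grip_width: 0.166
grip_force: 25.0
```

Call:
move_arm --increments "0 0 -2 0 0 0 255;0 0 -2 0 0 0 255;0 0 -1 0 0 0 255;0 0 0 0 0 0 255;0 0 0 0 0 0 255;0 0 0 0 0 0 255;0 0 0 0 0 0 255;0 0 0 0 0 0 255"

```text
time: 9.2
position: [0.478, -0.0389, 0.0752]
tool_rot: [2.054, 2.377, 0.0]
ft_force: [-0.9, -0.1, -0.4]
grip_width: 0.166
grip_force: 25.0
```

Call:
move_arm --increments "0 0 -1 0 0 0 255;0 0 -1 0 0 0 255;0 0 0 0 0 0 255;0 0 0 0 0 0 255;0 0 0 0 0 0 255;0 0 0 0 0 0 255;0 0 0 0 0 0 255;0 0 0 0 0 0 255"

```text
time: 9.87
position: [0.4779, -0.0389, 0.0731]
tool_rot: [2.054, 2.377, 0.0]
ft_force: [0.8, -0.0, -0.5]
grip_width: 0.168
grip_force: 25.0
```

Release here; the cap will drop about 1 mm onto the balls.

Call:
move_arm --increments "0 0 0 0 0 0 150;0 0 0 0 0 0 150;0 0 0 0 0 0 150;0 0 0 0 0 0 150;0 0 0 0 0 0 150;0 0 0 0 0 0 150;0 0 0 0 0 0 150;0 0 0 0 0 0 150"

```text
time: 10.53
position: [0.4779, -0.0389, 0.0731]
tool_rot: [2.054, 2.377, 0.0]
ft_force: [0.1, -0.2, -0.0]
grip_width: 0.411
grip_force: 0.0
```

Call:
move_arm --increments "0 0 10 0 0 0 100;0 0 20 0 0 0 100;0 0 30 0 0 0 100;0 0 40 0 0 0 100;0 0 40 0 0 0 100;-10 -20 5 0 0 0 100;-15 -38 0 0 0 0 100;-15 -38 0 0 0 0 100"

```text
time: 11.2
position: [0.4386, -0.1349, 0.2205]
tool_rot: [2.046, 2.378, 0.001]
ft_force: [0.6, -1.2, -0.6]
grip_width: 0.608
grip_force: 0.0
```

```bash
python3 - <<'E'
from h import *
s=ctrl.get_state();print(s["position"],s["ft_force"],s["grip_width"])
P=None
for n in("top","scene"):
    p=ctrl.get_image(n);w=pts(p);z=w[...,2];save(p,n+"4.png")
    r=np.hypot(w[...,0]-.478,w[...,1]+.037)
    for a,lo,hi,rr in(("boss",.08,.092,.02),("flange",.066,.073,.024),("mount",.058,.065,.06)):
        q=w[(r<rr)&(z>lo)&(z<hi)]
        if len(q)>4: print(n,a,len(q),np.median(q[:,2]).round(4),q.mean(0).round(4),cv2.minAreaRect(q[:,:2].astype(np.float32)))
E
```

```text
[ 0.43858802 -0.13488003  0.22046433] [ 0.59065874 -1.17837705 -0.59494363] 0.6080354588943102
top boss 39 0.0834 [ 0.478  -0.0376  0.0839] ((0.47809118032455444, -0.037922561168670654), (0.013681309297680855, 0.01404134277254343), 46.715423583984375)
top flange 156 0.0689 [ 0.4774 -0.0373  0.069 ] ((0.4776519238948822, -0.03717905282974243), (0.035160455852746964, 0.035423461347818375), 64.9054946899414)
top mount 692 0.0616 [ 0.4777 -0.0373  0.0616] ((0.4779452085494995, -0.03720063716173172), (0.070062056183815, 0.07021604478359222), 26.842876434326172)
scene boss 52 0.0843 [ 0.4799 -0.0361  0.0842] ((0.4795207977294922, -0.036623515188694), (0.014514520764350891, 0.014857873320579529), 80.32860565185547)
scene flange 159 0.0692 [ 0.4798 -0.0335  0.0692] ((0.4790237843990326, -0.03621207922697067), (0.034012407064437866, 0.0343252494931221), 83.6128158569336)
scene mount 763 0.0624 [ 0.4803 -0.0327  0.0623] ((0.4790428578853607, -0.03853561729192734), (0.07179627567529678, 0.07298225164413452), 26.94291114807129)
```

The cap rests on the balls, centred (flange top at 69 mm, as expected). Next the pusher.

Call:
move_arm --increments "-10 -15 0 0 0 -5.4 100;-10 -20 0 0 0 -5.4 100;-7 -20 0 0 0 -5.4 100;-5 -20 0 0 0 -5.4 100;-5 -20 0 0 0 -5.4 100;-4 -18 0 0 0 -5.4 100;-4 -18 0 0 0 -5.4 100;-2 -12 0 0 0 -5.4 100"

```text
time: 11.97
position: [0.3903, -0.2794, 0.2187]
tool_rot: [2.789, 1.445, 0.0]
ft_force: [-0.5, -0.1, 0.4]
grip_width: 0.606
grip_force: 0.0
```

Call:
move_arm --increments "0 0 -20 0 0 0 100;0 0 -25 0 0 0 100;0 0 0 0 0 0 100;0 0 0 0 0 0 100;0 0 0 0 0 0 100;0 0 0 0 0 0 100;0 0 0 0 0 0 100;0 0 0 0 0 0 100"

```text
time: 12.63
position: [0.3915, -0.2782, 0.1742]
tool_rot: [2.783, 1.453, 0.001]
ft_force: [0.5, 0.3, -0.6]
grip_width: 0.606
grip_force: 0.0
```

```bash
python3 - <<'E'
from h import *
s=ctrl.get_state();print(s["position"],s["tool_rot"],s["ft_force"],s["grip_width"])
p=ctrl.get_image("wrist");w=pts(p);z=w[...,2];save(p,"w5.png")
r=np.hypot(w[...,0]-.3915,w[...,1]+.277)
for a,lo,hi in(("top",.084,.095),("nose",.026,.032)):
    q=w[(r<.03)&(z>lo)&(z<hi)]
    if len(q)>4: print(a,len(q),np.median(q[:,2]).round(4),cv2.minEnclosingCircle(q[:,:2].astype(np.float32)),cv2.minAreaRect(q[:,:2].astype(np.float32)))
E
```

```text
[ 0.39145499 -0.27815985  0.17419593] [2.78333783e+00 1.45307287e+00 9.54814803e-04] [ 0.46970385  0.26453329 -0.60452212] 0.6062379776718742
top 646 0.0909 ((0.39261218905448914, -0.28129589557647705), 0.012396898120641708) ((0.39283591508865356, -0.2807276248931885), (0.022945918142795563, 0.02324085123836994), 55.2962646484375)
nose 262 0.0298 ((0.3927403688430786, -0.28093791007995605), 0.016340378671884537) ((0.39513105154037476, -0.2770751416683197), (0.022888844832777977, 0.031438231468200684), 57.61436462402344)
```

View pics/w5.png

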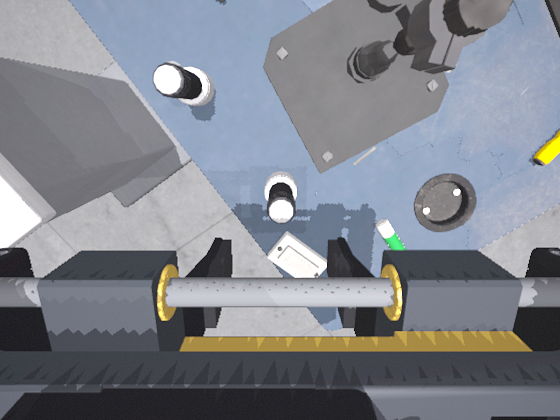

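The pusher (280,195) lies between the fingers' planes; the other pusher (180,85) is clear. Descending.

Call:
move_arm --increments "0.5 -1 -15 0 0 0 100;0 0 -25 0 0 0 100;0 0 -30 0 0 0 100;0 0 -30 0 0 0 100;0 0 -18 0 0 0 100;0 0 -10 0 0 0 100;0 0 0 0 0 0 100;0 0 0 0 0 0 255"

```text
time: 13.35
position: [0.3918, -0.2791, 0.0456]
tool_rot: [2.785, 1.454, 0.0]
ft_force: [0.8, -0.2, 0.1]
grip_width: 0.583
grip_force: 0.0
```

Call:
move_arm --increments "0 0 0 0 0 0 255;0 0 0 0 0 0 255;0 0 0 0 0 0 255;0 0 0 0 0 0 255;0 0 0 0 0 0 255;0 0 0 0 0 0 255;0 0 0 0 0 0 255;0 0 0 0 0 0 255" --grip_force 50

```text
time: 14.02
position: [0.3918, -0.2793, 0.0457]
tool_rot: [2.784, 1.453, 0.0]
ft_force: [0.2, -1.0, 5.1]
grip_width: 0.268
grip_force: 50.0
```

Call:
move_arm --increments "0 0 4 0 0 0 255;0 0 10 0 0 0 255;0 0 20 0 0 0 255;0 0 30 0 0 0 255;0 0 30 0 0 0 255;0 0 20 0 0 0 255;0 0 0 0 0 0 255;0 0 0 0 0 0 255"

```text
time: 14.68
position: [0.3919, -0.2792, 0.1603]
tool_rot: [2.783, 1.453, 0.001]
ft_force: [-0.6, 0.5, -2.3]
grip_width: 0.265
grip_force: 50.0
```

Call:
move_arm --increments "3 25 0 0 0 3.75 255;3 33 0 0 0 3.75 255;3 35 0 0 0 3.75 255;3 35 0 0 0 3.75 255;6 35 0 0 0 3.75 255;23 30 0 0 0 3.75 255;25 30 0 0 0 3.75 255;20 17.5 0 0 0 3.75 255"

```text
time: 15.35
position: [0.4773, -0.0343, 0.158]
tool_rot: [-2.306, -2.131, 0.0]
ft_force: [0.2, -0.3, -1.1]
grip_width: 0.263
grip_force: 50.0
```

Call:
move_arm --increments "0 0 0 0 0 0 255;0 0 0 0 0 0 255;0 0 0 0 0 0 255;0 0 0 0 0 0 255;0 0 0 0 0 0 255;0 0 0 0 0 0 255;0 0 0 0 0 0 255;0 0 0 0 0 0 255"

```text
time: 16.02
position: [0.4772, -0.0389, 0.1592]
tool_rot: [2.315, 2.123, -0.0]
ft_force: [0.4, 0.4, -1.6]
grip_width: 0.26
grip_force: 50.0
```

```bash
python3 - <<'E'
from h import *
s=ctrl.get_state();print(s["position"],s["tool_rot"],s["ft_force"],s["grip_width"])
for n in("scene","wrist"):
    p=ctrl.get_image(n);w=pts(p);z=w[...,2];save(p,n+"6.png")
    r=np.hypot(w[...,0]-.478,w[...,1]+.0375)
    C=cam(p)[1]; d=C[:2]-np.array([.478,-.0375]);d/=np.linalg.norm(d)
    for lo in np.arange(.070,.15,.006):
        q=w[(r<.03)&(z>lo)&(z<lo+.006)]
        if len(q)>15:
            t=q[:,:2]@[-d[1],d[0]];f=q[:,:2]@d; a,b=np.percentile(t,[2,98])
            # circle least squares
            A=np.c_[2*q[:,:2],np.ones(len(q))];c=np.linalg.lstsq(A,(q[:,:2]**2).sum(1),rcond=None)[0]
            print(n,round(lo,3),len(q),"circ",c[:2].round(4),"R",np.sqrt(c[2]+c[0]**2+c[1]**2).round(4),"width",round(b-a,4))
E
```

```text
[ 0.47722636 -0.03889926  0.15917634] [ 2.31465678e+00  2.12340639e+00 -1.66114321e-04] [ 0.38984667  0.38010898 -1.60663991] 0.25994231140514035
scene 0.07 64 circ [ 0.4786 -0.0355] R 0.0114 width 0.0311
scene 0.076 20 circ [ 0.4792 -0.0369] R 0.0069 width 0.0148
scene 0.082 45 circ [ 0.4794 -0.0374] R 0.006 width 0.0148
scene 0.112 21 circ [ 0.4788 -0.0373] R 0.0151 width 0.0266
scene 0.118 49 circ [ 0.4785 -0.0381] R 0.0161 width 0.0323
scene 0.124 48 circ [ 0.4783 -0.0379] R 0.016 width 0.032
scene 0.13 55 circ [ 0.4787 -0.0368] R 0.0152 width 0.0318
scene 0.136 59 circ [ 0.4783 -0.0377] R 0.0151 width 0.0316
scene 0.142 83 circ [ 0.4784 -0.0374] R 0.0128 width 0.0298
scene 0.148 36 circ [ 0.4779 -0.0381] R 0.0112 width 0.0228
wrist 0.07 174 circ [ 0.4774 -0.0358] R 0.0107 width 0.0317
wrist 0.076 31 circ [ 0.4787 -0.0404] R 0.0077 width 0.011
wrist 0.112 38 circ [ 0.4776 -0.0405] R 0.0168 width 0.0305
wrist 0.118 117 circ [ 0.4776 -0.0403] R 0.0166 width 0.0307
wrist 0.124 127 circ [ 0.4776 -0.0403] R 0.0166 width 0.0304
wrist 0.13 157 circ [ 0.4776 -0.0404] R 0.0167 width 0.0316
wrist 0.136 209 circ [ 0.4776 -0.0404] R 0.0162 width 0.0308
wrist 0.142 574 circ [ 0.4777 -0.0385] R 0.0125 width 0.0283
wrist 0.148 145 circ [ 0.4775 -0.0403] R 0.0117 width 0.0223
```

View pics/scene6.png

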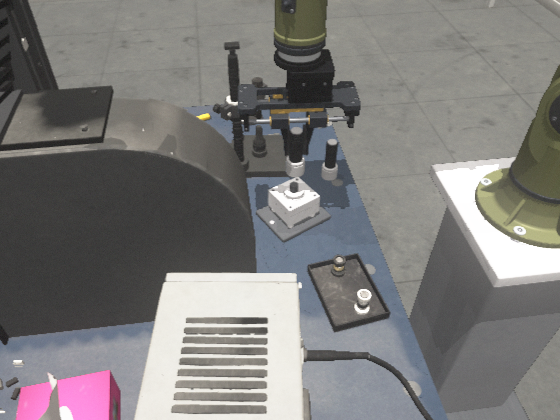

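The pusher hangs upright over the cap boss (294,187), about 1 mm off in x. I'll correct that and go down.

Call:
move_arm --increments "1 0 -8 0 0 0 255;0 0 -10 0 0 0 255;0 0 -8 0 0 0 255;0 0 -5 0 0 0 255;0 0 -4 0 0 0 255;0 0 -3 0 0 0 255;0 0 0 0 0 0 255;0 0 0 0 0 0 255"

```text
time: 16.78
position: [0.4785, -0.0384, 0.1211]
tool_rot: [-2.314, -2.125, -0.0]
ft_force: [0.3, 0.1, -1.4]
grip_width: 0.266
grip_force: 50.0
```

Call:
move_arm --increments "0 0 -1 0 0 0 255;0 0 -1 0 0 0 255;0 0 -1 0 0 0 255;0 0 -1 0 0 0 255;0 0 0 0 0 0 255;0 0 0 0 0 0 255;0 0 0 0 0 0 255;0 0 0 0 0 0 255"

```text
time: 17.45
position: [0.4785, -0.0384, 0.1172]
tool_rot: [2.314, 2.125, 0.0]
ft_force: [0.2, 0.1, -1.7]
grip_width: 0.266
grip_force: 50.0
```

Call:
move_arm --increments "0 0 -0.5 0 0 0 255;0 0 -0.5 0 0 0 255;0 0 -0.5 0 0 0 255;0 0 -0.5 0 0 0 255;0 0 -0.5 0 0 0 255;0 0 -0.5 0 0 0 255;0 0 0 0 0 0 255;0 0 0 0 0 0 255"

```text
time: 18.12
position: [0.4784, -0.0384, 0.1142]
tool_rot: [2.314, 2.125, 0.0]
ft_force: [-0.7, 0.5, 0.3]
grip_width: 0.262
grip_force: 50.0
```

Call:
move_arm --increments "0 0 -0.3 0 0 0 255;0 0 -0.3 0 0 0 255;0 0 -0.3 0 0 0 255;0 0 -0.3 0 0 0 255;0 0 -0.3 0 0 0 255;0 0 0 0 0 0 255;0 0 0 0 0 0 255;0 0 0 0 0 0 255"

```text
time: 18.78
position: [0.4785, -0.0385, 0.1126]
tool_rot: [2.314, 2.125, 0.0]
ft_force: [-1.5, 0.1, 1.8]
grip_width: 0.265
grip_force: 50.0
```

Call:
move_arm --increments "0 0 -0.3 0 0 0 255;0 0 -0.3 0 0 0 255;0 0 -0.3 0 0 0 255;0 0 -0.3 0 0 0 255;0 0 -0.3 0 0 0 255;0 0 0 0 0 0 255;0 0 0 0 0 0 255;0 0 0 0 0 0 255"

```text
time: 19.45
position: [0.4785, -0.0384, 0.1112]
tool_rot: [2.314, 2.125, 0.0]
ft_force: [-0.2, 0.2, 4.0]
grip_width: 0.264
grip_force: 50.0
```

Call:
move_arm --increments "0 0 -0.3 0 0 0 255;0 0 -0.3 0 0 0 255;0 0 -0.3 0 0 0 255;0 0 -0.3 0 0 0 255;0 0 -0.3 0 0 0 255;0 0 0 0 0 0 255;0 0 0 0 0 0 255;0 0 0 0 0 0 255"

```text
time: 20.12
position: [0.4785, -0.0384, 0.1097]
tool_rot: [2.314, 2.125, 0.0]
ft_force: [-0.9, -0.6, 5.5]
grip_width: 0.265
grip_force: 50.0
```

Call:
move_arm --increments "0 0 -0.3 0 0 0 255;0 0 -0.3 0 0 0 255;0 0 -0.3 0 0 0 255;0 0 -0.3 0 0 0 255;0 0 -0.3 0 0 0 255;0 0 0 0 0 0 255;0 0 0 0 0 0 255;0 0 0 0 0 0 255"

```text
time: 20.78
position: [0.4786, -0.0385, 0.1083]
tool_rot: [2.314, 2.124, 0.0]
ft_force: [-1.1, -0.9, 5.7]
grip_width: 0.259
grip_force: 50.0
```

Call:
move_arm --increments "0 0 -0.3 0 0 0 255;0 0 -0.3 0 0 0 255;0 0 -0.3 0 0 0 255;0 0 -0.3 0 0 0 255;0 0 0 0 0 0 255;0 0 0 0 0 0 255;0 0 0 0 0 0 255;0 0 0 0 0 0 255"

```text
time: 21.45
position: [0.4787, -0.0385, 0.1073]
tool_rot: [2.314, 2.124, 0.0]
ft_force: [-0.7, -0.3, 6.6]
grip_width: 0.259
grip_force: 50.0
```

Call:
move_arm --increments "0 0 -0.3 0 0 0 255;0 0 -0.3 0 0 0 255;0 0 -0.3 0 0 0 255;0 0 -0.3 0 0 0 255;0 0 0 0 0 0 255;0 0 0 0 0 0 255;0 0 0 0 0 0 255;0 0 0 0 0 0 255"

```text
time: 22.12
position: [0.4787, -0.0385, 0.1062]
tool_rot: [2.313, 2.124, 0.0]
ft_force: [-1.6, -0.1, 8.1]
grip_width: 0.263
grip_force: 50.0
```

Call:
move_arm --increments "0 0 -0.3 0 0 0 255;0 0 -0.3 0 0 0 255;0 0 -0.3 0 0 0 255;0 0 -0.3 0 0 0 255;0 0 0 0 0 0 255;0 0 0 0 0 0 255;0 0 0 0 0 0 255;0 0 0 0 0 0 255"

```text
time: 22.78
position: [0.4787, -0.0384, 0.1046]
tool_rot: [2.314, 2.125, 0.001]
ft_force: [0.2, 0.4, 3.9]
grip_width: 0.264
grip_force: 50.0
```

The force dropped from 8.1 to 3.9 N, so the cap snapped in. I'll press slightly deeper to make sure it is seated, then lift off.

Call:
move_arm --increments "0 0 -0.4 0 0 0 255;0 0 -0.4 0 0 0 255;0 0 -0.4 0 0 0 255;0 0 -0.4 0 0 0 255;0 0 -0.4 0 0 0 255;0 0 0 0 0 0 255;0 0 0 0 0 0 255;0 0 0 0 0 0 255"

```text
time: 23.45
position: [0.4787, -0.0385, 0.1027]
tool_rot: [2.314, 2.125, 0.001]
ft_force: [0.6, -0.2, 5.8]
grip_width: 0.267
grip_force: 50.0
```

Call:
move_arm --increments "0 0 2 0 0 0 255;0 0 3 0 0 0 255;0 0 5 0 0 0 255;0 0 8 0 0 0 255;0 0 10 0 0 0 255;0 0 15 0 0 0 255;0 0 10 0 0 0 255;0 0 0 0 0 0 255"

```text
time: 24.12
position: [0.48, -0.0385, 0.1581]
tool_rot: [2.311, 2.122, 0.004]
ft_force: [0.2, -0.2, -1.3]
grip_width: 0.264
grip_force: 50.0
```

```bash
python3 - <<'E'
from h import *
s=ctrl.get_state();print(s["position"],s["ft_force"],s["grip_width"])
p=ctrl.get_image("scene");w=pts(p);z=w[...,2]
r=np.hypot(w[...,0]-.479,w[...,1]+.037)
for a,lo,hi,rr in(("boss top",.074,.09,.01),("flange",.05,.073,.015),("mount",.05,.07,.045)):
    q=w[(r<rr)&(z>lo)&(z<hi)&((r>.022)|(rr<.02))]
    print(a,len(q),np.median(q[:,2]).round(4) if len(q) else "")
E
```

```text
[ 0.47998262 -0.03850784  0.15809442] [ 0.22503048 -0.17261491 -1.28105063] 0.26404653054623367
boss top 48 0.078
flange 111 0.0632
mount 822 0.0623
```

The cap is home: boss top at 78 mm and flange flush. I'll return the pusher to its original spot.

Call:
move_arm --increments "-20 -17.5 0 0 0 -3.75 255;-25 -30 0 0 0 -3.75 255;-24 -30 0 0 0 -3.75 255;-6 -35 0 0 0 -3.75 255;-3 -35 0 0 0 -3.75 255;-3 -35 0 0 0 -3.75 255;-3 -33 0 0 0 -3.75 255;-3 -25 0 0 0 -3.75 255"

```text
time: 24.83
position: [0.39, -0.2818, 0.1547]
tool_rot: [-2.789, -1.446, 0.002]
ft_force: [0.6, -0.1, -0.8]
grip_width: 0.264
grip_force: 50.0
```

Call:
move_arm --increments "0 0 -10 0 0 0 255;0 0 -20 0 0 0 255;0 0 -25 0 0 0 255;0 0 -25 0 0 0 255;0 0 -18 0 0 0 255;0 0 -8 0 0 0 255;0 0 0 0 0 0 255;0 0 0 0 0 0 255"

```text
time: 25.5
position: [0.3915, -0.2786, 0.0494]
tool_rot: [-2.784, -1.454, -0.0]
ft_force: [-0.1, 0.3, -0.9]
grip_width: 0.266
grip_force: 50.0
```

Call:
move_arm --increments "0 0 -0.8 0 0 0 255;0 0 -0.8 0 0 0 255;0 0 -0.6 0 0 0 255;0 0 -0.4 0 0 0 255;0 0 -0.3 0 0 0 255;0 0 0 0 0 0 255;0 0 0 0 0 0 255;0 0 0 0 0 0 255"

```text
time: 26.17
position: [0.3914, -0.2789, 0.0466]
tool_rot: [2.785, 1.454, 0.0]
ft_force: [0.3, 0.4, -1.4]
grip_width: 0.267
grip_force: 50.0
```

Call:
move_arm --increments "0 0 -0.3 0 0 0 255;0 0 -0.3 0 0 0 255;0 0 -0.3 0 0 0 255;0 0 0 0 0 0 255;0 0 0 0 0 0 255;0 0 0 0 0 0 255;0 0 0 0 0 0 255;0 0 0 0 0 0 255"

```text
time: 26.83
position: [0.3914, -0.279, 0.0458]
tool_rot: [2.785, 1.453, -0.0]
ft_force: [-0.6, 0.6, 0.4]
grip_width: 0.266
grip_force: 50.0
```

Touching the worktop. Release and lift.

Call:
move_arm --increments "0 0 0 0 0 0 200;0 0 0 0 0 0 150;0 0 0 0 0 0 100;0 0 0 0 0 0 100;0 0 0 0 0 0 80;0 0 0 0 0 0 80;0 0 0 0 0 0 80;0 0 0 0 0 0 80"

```text
time: 27.5
position: [0.3914, -0.279, 0.0457]
tool_rot: [2.785, 1.453, 0.0]
ft_force: [-0.2, -0.5, -0.9]
grip_width: 0.657
grip_force: 0.0
```

Call:
move_arm --increments "0 0 10 0 0 0 80;0 0 20 0 0 0 80;0 0 30 0 0 0 80;0 0 35 0 0 0 80;0 0 35 0 0 0 80;0 0 15 0 0 0 80;0 0 0 0 0 0 80;0 0 0 0 0 0 80"

```text
time: 28.17
position: [0.3919, -0.2793, 0.1921]
tool_rot: [2.783, 1.452, 0.001]
ft_force: [-0.5, 0.1, -1.2]
grip_width: 0.687
grip_force: 0.0
```

```bash
python3 - <<'E'
from h import *
s=ctrl.get_state();print(s["position"],s["ft_force"],s["grip_width"])
p=ctrl.get_image("scene");save(p,"scene9.png");w=pts(p);z=w[...,2]
def m(c,rr,lo,hi):
    q=w[(np.hypot(w[...,0]-c[0],w[...,1]-c[1])<rr)&(z>lo)&(z<hi)];print(c,len(q),q.mean(0).round(4),np.median(q[:,2]).round(4))
m((.479,-.037),.01,.07,.095);m((.479,-.037),.05,.055,.07);m((.392,-.277),.03,.086,.097);m((.392,-.277),.03,.02,.034)
E
```

```text
[ 0.39188917 -0.27926623  0.19205678] [-0.494843    0.13105726 -1.19176729] 0.6871610703434318
(0.479, -0.037) 59 [ 0.48   -0.0359  0.0768] 0.0779
(0.479, -0.037) 1015 [ 0.4801 -0.0335  0.0622] 0.0625
(0.392, -0.277) 57 [ 0.3933 -0.275   0.0902] 0.0903
(0.392, -0.277) 93 [ 0.3942 -0.2684  0.0275] 0.0283
```

View pics/scene9.png

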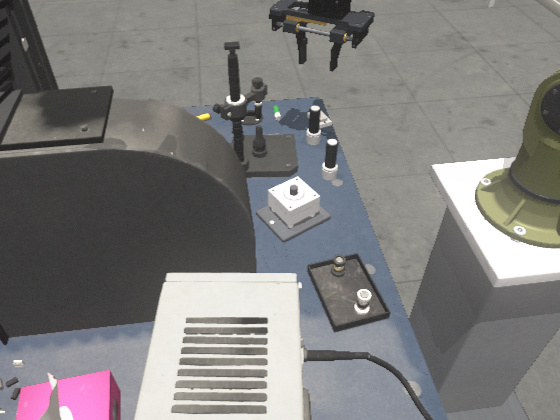

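The cap is flush in the mount (294,190), the pusher stands upright at (314,125), and the holders are undisturbed. Handing in.

```bash
python3 -c "
from bench import ctrl
print(ctrl.close_job())"
```

```text
the job is handed in; nothing more can be done
None
```

The job is handed in but returned no verdict: the cap is snapped home and flush in the mount (peak wrist reading about 8 N), the pusher stands upright back in its starting place, and the holders look undisturbed; I did not check the vial at the end.

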